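# Draw a relay from its socket with the tongs

### The arm

A 6-joint arm with a two-finger parallel gripper is mounted at the origin on a cart in front of the work surface, level with it; the furniture and walls round the work are solid. World frame = base frame: x ahead of the robot, y to its left, z up, the work surface at z = 0. Lengths are in mm, angles in rad, forces in N, time in s.
With the tool pointing down it reaches from about 300 to 775 mm from the base axis. Payload 14.6 kg.
Tool frame: the origin (TCP) lies midway between the tips of the shut fingers; the grasp point (between the pads) lies 19 mm behind it; y points along the fingers, z is the direction in which the jaws open and shut, and the axes are right-handed (so a half turn about y gives the same grasp; the last joint's range is limited). The gripper opens to 94 mm and grips with 3 to 60 N. Pads are 16 mm wide; open, the fingers measure 119 mm over their backs; the gripper's body (75 mm by 177 mm) begins 78 mm behind the grasp point.
Start: joints at [-1.294, 0.3, 1.521, -0, 1.321, -0.067], TCP at [185.38, -517.807, 205.446] pointing down, gripper open.
Joint ranges: [-3.03, 3.03], [-0.79, 2.21], [0.23, 2.52], [-1.04, 4.18], [0, 3.07], [-2.55, 2.55]. Speed limits (rad/s): [2.22, 2.22, 2.57, 3.14, 3.14, 3.14].

### API

Orientations are given as [roll, pitch, yaw] about the fixed x, y, z axes, in that order (R = Rz(yaw) Ry(pitch) Rx(roll)).
In Python, from cell import manip gives the robot as it stands.
- The arm moves only by the tool play_rows, never from a script. Its argument "series" is a list of rows, each a list of 3 entries, a list of its own where there are three numbers: the shift along the tool's x, y, z in m, then the turn about the tool's y in rad, then the closure, from 0 (fully open) to 1 (shut). In form: [[[dx, dy, dz], twist, grip], ...]. A call has 1 to 20 rows; each row is the pose to reach, as a shift and turn from the pose measured when the call began, along the tool's axes at that moment; what a row does not reach only later rows make up. A row lasts 1/10 s, in which the tool goes at most 50 mm and 8.59 degrees, less where a joint would pass 70% of its speed; a pose out of reach is approached as far as the arm can. A call with a gripper value outside its range is refused whole. The fingers move at their own pace and stop on an object; "squeeze" is the grip in N (left out, the last holds). Time passes only in rows, so rows that repeat a pose let the fingers close. It gives the time, the measured TCP pose, the force and the opening at its end, in the units of the state.
- manip.read_state(): the state, without advancing time (a new reading comes with each control period).
- manip.camera(name): name is "side" or "top"; returns the picture (480x640x3 uint8, red, green, blue); there is no depth.
- manip.camera_params(name): a dict with "K" (3x3 intrinsics, pixels), "rvec" (rotation vector, rad) and "tvec" (3), from world to camera coordinates, as OpenCV has them. Camera axes: x right, y down, z forward; pixel columns grow to the right and rows downward; lengths in mm; the calibration is good to about 2 mm. A picture is of the moment at which its call begins. camera_params takes no time and is no camera call.
- manip.sign_off(): hands the job in, once; it reports no verdict.
The state is a dict: "clock": time; "joints": joint angles; "qd": joint speeds; "effort": joint torques, N m; "eef_pos": TCP position; "eef_rot": TCP orientation; "wrist_force": force on the tool from outside, world axes, zero at the start; "moment": the same for the moment, N m; "finger_gap": finger opening in mm.
Only numpy, scipy, OpenCV 4.12 (cv2) and the standard library are available. Lean on these libraries where they do the work, as an engineer would, in place of code of your own. Each camera call takes 0.05 s, during which the arm holds its last target. There are 200 camera calls.

### The job

Pick up the spring tongs, close their tips on the relay that sits in the socket, and draw it straight up out of the socket. Finish while still holding it up in the tongs, roughly upright, with the relay's underside at least 10 cm above the bench. Touch the relay with nothing but the tongs, and leave the spare relay and the loose terminal block where they are.

Things in the scene. Friction and masses are not known exactly. Their poses are not given: they have to be found in the camera images.
- tongs: black plastic spring tongs lying on their side on the bench, 185 mm long, 90 g: two arms, 18 mm tall, spread in a V from a hinge at the rear, opening level with the bench. Origin: midway between the two thumb plates, at the underside (bench level); +x along the middle line to the tips, z up. The hinge is 80 mm behind the origin, the centre of the tip pads 85 mm ahead.
- tongs_grip (a point): point 24 mm above the tongs' origin, between the thumb plates, where they are gripped from above across y. Plates: 44 mm long (x), from 0 to 34 mm above the underside. Width over their outer faces: 56 mm open, 40 mm when the tips hold something 22 mm thick; the plates are parallel at 48 mm. The tongs balance here.
- tongs_tips (a point): point midway between the open tip pads, 85 mm ahead of the tongs' origin and 8 mm above the underside. Pads: rubber, 22 mm long, 0 to 16 mm above the underside, 54 mm apart when open. The tip gap changes twice as much as the width over the thumb plates (plates 50 mm: tips 42 mm apart).
- tongs_jaw (a joint): closing angle of the tongs, rad: 0 open, 0.20 closed on 22 mm, 0.33 tips together. A spring keeps them open: squeezing the thumb plates takes about 5 N to start, 8 N at 0.20; about half of the grip force beyond that acts at the tips, so 25 to 30 N holds the relay well. Squeezed to 50 mm over the plates they are held firmly and carried open.
- socket: black relay socket fixed to the bench: block 46 x 40 mm (x, y), 30 mm tall, with a pocket 10 mm deep in its top; a lower row of screws (18 mm tall, feet 52 mm wide) before and behind it, 74 mm long in all (x). Origin: centre of its underside. The relay stands in the middle of the pocket with 1.5 mm of play all round and no latch.
- relay: relay in the socket: grey block, black foot, 22 x 28 x 36 mm (own x, y, z), about 35 g. Origin: centre of its underside, 20 mm above the bench while in the socket; its top is then 56 mm above the bench and 26 mm stand out. Its 22 mm thickness lies along the socket's y, so the tongs take it pointing along the socket's +x (away from the robot).
- relay_spare: a second relay of the same kind, standing loose on the bench away from the socket, 22 x 28 x 36 mm; leave it alone. Origin: centre of its underside.
- terminal: loose grey terminal block lying on its side on the bench, 40 x 48 x 10 mm; leave it alone. Origin: centre of its underside.

How it is judged:
By the outcome, as a careful person would: the job done as asked, in the order asked, and still so for the second after the job is handed in, while the arm keeps its last pose, push and grip.
It also fails if it takes over 45 s, if anything falls off the work surface, if the arm or the gripper's body presses on something with over 40 N, if the wrist force passes 120 N, or if a joint passes its speed limit or range.

## Working session

There is one attempt and no reset: what is moved stays moved. The work goes in short steps, Python scripts to look and compute and a tool call to move; the robot and the scene stay as the last step left them, time stands still between calls to the robot, and variables do not carry over. Pictures are saved under pics/ and viewed, about 8 in all and at most 12, crops included, and the job is handed in when it is done.

Besides the shell and the picture viewer there is one more tool, called after "Emit:" in YAML: its name, and indented under it one key for each argument. play_rows: Moves the arm, as the interface text tells. Its arguments: {"type":"object","properties":{"series":{"type":"array","items":{"type":"array"}},"squeeze":{"type":"number"}},"required":["series"]}

```bash
mkdir -p pics; python3 - <<'E'
from cell import manip
import cv2
print(manip.read_state())
for n in("top","side"):
    cv2.imwrite(f"pics/{n}0.png",manip.camera(n)[:,:,::-1]); print(n,manip.camera_params(n))
E
```

```text
{'clock': 0.0, 'joints': array([-1.29360320e+00,  3.00444670e-01,  1.52155849e+00,  1.47853723e-05,
        1.32068987e+00, -6.66284993e-02]), 'qd': array([-5.60382734e-04,  5.76625836e-04,  6.46767934e-04,  4.53310215e-04,
        3.20087178e-07,  1.06742440e-03]), 'effort': array([-8.24184899e-04, -5.31809700e+01, -3.52742529e+01,  7.08520389e-02,
        2.44246615e-02, -1.02169881e-04]), 'eef_pos': array([ 185.31563076, -517.57405882,  204.91038055]), 'eef_rot': array([-1.57189331e+00,  8.75517502e-05, -2.79777474e+00]), 'wrist_force': array([ 0.1355054 ,  0.08675467, -0.56916567]), 'moment': array([ 0.00838997, -0.00883331, -0.07947221]), 'finger_gap': 93.95166433484577}
top {'K': array([[604.45037132,   0.        , 329.43459724],
       [  0.        , 604.45037132, 245.25171816],
       [  0.        ,   0.        ,   1.        ]]), 'rvec': array([ 2.18515538, -2.13125198,  0.08281503]), 'tvec': array([-7.74651730e-01,  5.52565380e+02,  9.79753496e+02])}
side {'K': array([[577.82518739,   0.        , 323.70592472],
       [  0.        , 577.82518739, 248.64897699],
       [  0.        ,   0.        ,   1.        ]]), 'rvec': array([ 0.66167553, -2.3056184 ,  1.5103209 ]), 'tvec': array([458.46308749, 176.07371068, 831.38126012])}
```

View pics/top0.png

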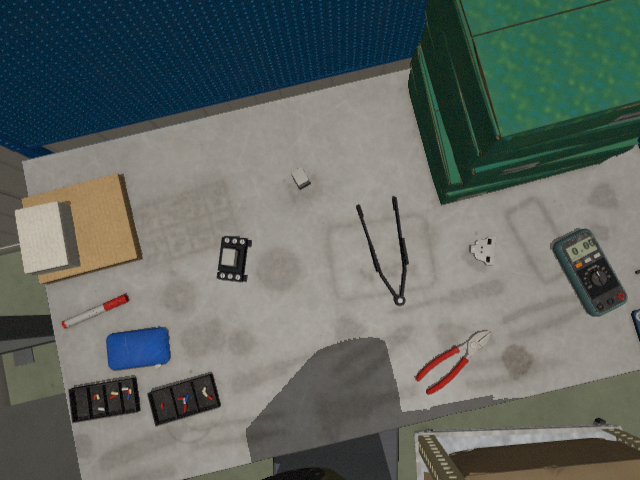

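View pics/side0.png

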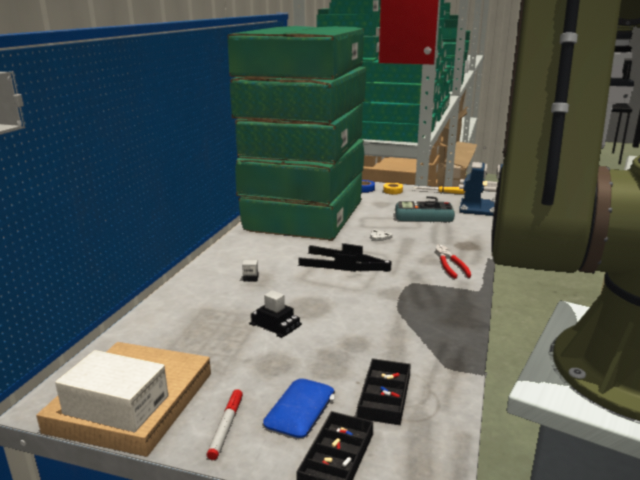

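The top view shows the tongs with their hinge at about (400,300) and tips at about (360,207) and (394,198). The socket with its relay is at (233,258), the spare relay at (300,178) and the terminal at (482,250). Next I'll enlarge the tongs and socket crops.

```bash
cat > h.py <<'E'
import numpy as np, cv2
from cell import manip
def P(n):
    c=manip.camera_params(n); R,_=cv2.Rodrigues(np.array(c['rvec'],float)); return np.array(c['K']),R,np.array(c['tvec'],float)
def pix(n,X):
    K,R,t=P(n); return cv2.projectPoints(np.array(X,float).reshape(-1,3),R,t,K,None)[0].reshape(-1,2)
def plane(n,uv,z):
    K,R,t=P(n); o=-R.T@t
    uv=np.array(uv,float).reshape(-1,2); d=np.c_[uv,np.ones(len(uv))]@np.linalg.inv(K).T@R
    return o+d*((z-o[2])/d[:,2])[:,None]
E
python3 - <<'E'
from h import *
a=cv2.imread('pics/top0.png')
l=cv2.resize(a[190:310,340:420],None,fx=5,fy=5,interpolation=cv2.INTER_CUBIC)
r=cv2.resize(a[225:291,200:266],None,fx=6,fy=6,interpolation=cv2.INTER_CUBIC)
c=np.zeros((600,796,3),np.uint8); c[:600,:400]=l; c[:396,400:]=r
cv2.imwrite('pics/crop0.png',c)
print(plane('top',[[400,300],[360,207],[394,198],[233,258],[300,178],[482,250]],15).round())
K,R,t=P('top');print(-R.T@t)
K,R,t=P('side');print(-R.T@t)
E
```

```text
[[ 465. -107.   15.]
 [ 620.  -37.   15.]
 [ 637.  -94.   15.]
 [ 528.  176.   15.]
 [ 668.   67.   15.]
 [ 552. -243.   15.]]
[ 451.5142208   -12.32563666 1030.15969646]
[ 18.82193154 829.28812998 494.27936051]
```

View pics/crop0.png

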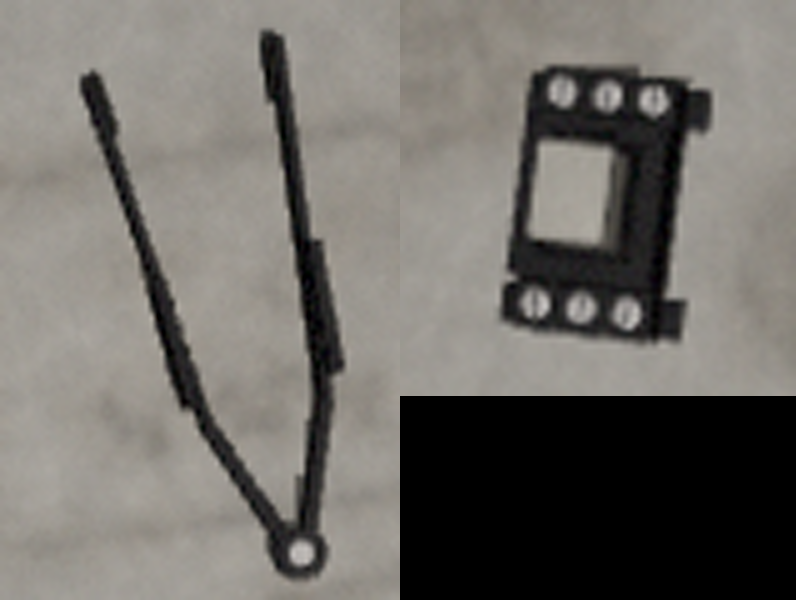

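```bash
python3 - <<'E'
from h import *
f=lambda p,x0,y0,s:(np.array(p,float)+.5)/s-.5+[x0,y0]
T=f([[90,73],[270,32],[300,552]],340,190,5)
X=plane('top',T,17);tip=(X[0]+X[1])/2;d=tip-X[2];yaw=np.arctan2(d[1],d[0])
print('tongs',X.round(1),np.hypot(*d[:2]),np.linalg.norm(X[0]-X[1]),yaw,'origin',X[2,:2]+80*d[:2]/np.hypot(*d[:2]))
# plates: top outer corners at z34
print('plates',plane('top',f([[150,270],[187,408],[318,240],[340,372]],340,190,5),34).round(1))
R=f([[137,138],[212,145],[205,245],[127,238]],200,225,6)
X=plane('top',R,56);print('relay',X.round(1),X.mean(0))
e=X[0]-X[3]+X[1]-X[2];print('yaw',np.arctan2(e[1],e[0]),[np.linalg.norm(X[i]-X[i-1]).round(1) for i in range(4)])
S=f([[162,92],[208,93],[254,101],[136,303],[182,308],[228,313]],200,225,6)
X=plane('top',S,18);e=X[:3].mean(0)-X[3:].mean(0);print('screws',X.mean(0),np.arctan2(e[1],e[0]),np.hypot(*e[:2]))
# side relay top, grey blob
a=cv2.imread('pics/side0.png');b=a[285:345,240:310];
c=np.zeros((600,800,3),np.uint8);c[:420,:490]=cv2.resize(b,None,fx=7,fy=7,interpolation=cv2.INTER_CUBIC)
c[420:600,:600]=cv2.resize(a[235:280,290:400][:, :],(600,180),interpolation=cv2.INTER_CUBIC)
cv2.imwrite('pics/crop1.png',c)
E
```

```text
tongs [[ 624.6  -32.6   17. ]
 [ 640.   -93.3   17. ]
 [ 464.7 -106.    17. ]] 173.02805319714838 62.58632429094794 0.25119849873904687 origin [542.16513318 -86.06549557]
plates [[ 556.1  -53.5   34. ]
 [ 510.7  -66.6   34. ]
 [ 567.4 -108.8   34. ]
 [ 523.8 -116.7   34. ]]
relay [[541.6 186.2  56. ]
 [540.2 165.8  56. ]
 [513.1 166.5  56. ]
 [514.4 187.8  56. ]] [527.32819021 176.57458781  56.        ]
yaw -0.04188191470688327 [np.float64(27.2), np.float64(20.5), np.float64(27.2), np.float64(21.3)]
screws [527.65846027 176.83228021  18.        ] -0.07959395660126384 60.261729219731315
```

View pics/crop1.png

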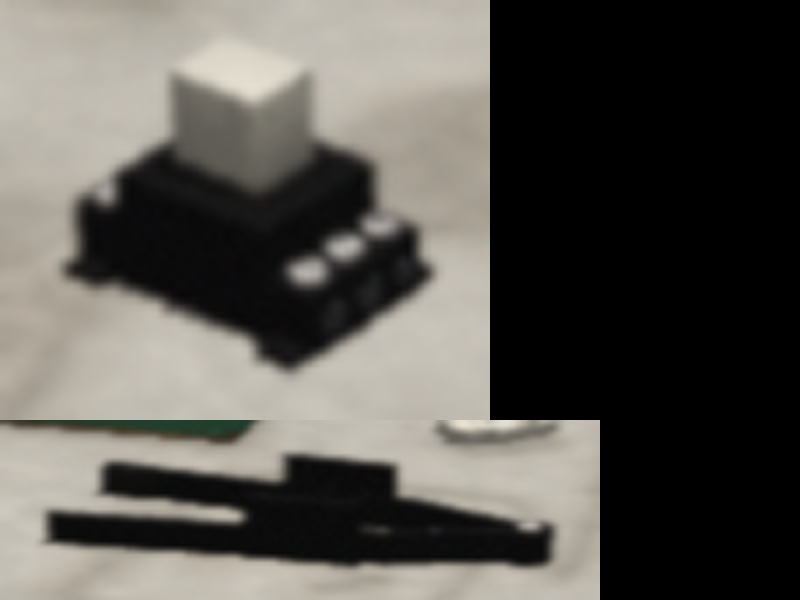

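The relay top, with its corners at about (264,295) and (285,295) in the side view, stands clear in the socket. The tongs lie flat with their plates up. I'll cross-check the two views and compute the first move.

```bash
cat >> h.py <<'E'
from scipy.spatial.transform import Rotation as Ro
def go(x,y,z,yaw):
    s=manip.read_state(); R=Ro.from_euler('xyz',s['eef_rot']).as_matrix()
    d=R.T@(np.array([x,y,z])-s['eef_pos'])/1000
    tw=(s['eef_rot'][2]-yaw+np.pi)%(2*np.pi)-np.pi
    print('t',round(s['clock'],2),'pos',s['eef_pos'].round(1),'rot',s['eef_rot'].round(4),'gap',round(s['finger_gap'],1),'F',s['wrist_force'].round(1)); print('MOVE',d.round(4),'twist',round(tw,4))
E
python3 - <<'E'
from h import *
f=lambda p,x0,y0,s:(np.array(p,float)+.5)/s-.5+[x0,y0]
X=plane('side',f([[172,72],[228,38],[312,72],[258,105]],240,285,7),56);print(X.round(1),X.mean(0).round(1))
# tongs in side: crop scale 600/110,4: tips ends top; plate top corners of far plate
g=lambda p:(np.array(p,float)+.5-[0,420])/[600/110,4]-.5+[290,235]
print('tips(z18)',plane('side',g([[50,512],[104,463]]),17).round(1),'hinge',plane('side',g([[530,527]]),18).round(1),'plate far top',plane('side',g([[287,456],[396,465]]),34).round(1))
go(540.5,-86.3,110,-np.pi+.25)
E
```

```text
[[538.4 184.5  56. ]
 [537.6 164.2  56. ]
 [511.1 167.5  56. ]
 [512.2 186.8  56. ]] [524.8 175.8  56. ]
tips(z18) [[622.4 -35.2  17. ]
 [639.9 -97.6  17. ]] hinge [[ 463.9 -109.7   18. ]] plate far top [[ 564.7 -108.1   34. ]
 [ 524.5 -119.3   34. ]]
t 0.1 pos [ 185.3 -517.6  204.9] rot [-1.5719e+00  1.0000e-04 -2.7978e+00] gap 94.0 F [-0.1 -0.4  0.4]
MOVE [-0.4797  0.0953 -0.2862] twist 0.0938
```

Emit:
play_rows:
  series:
    - [[-0.02,0.0,-0.012],0.0,0]
    - [[-0.05,0.0,-0.03],0.01,0]
    - [[-0.08,0.01,-0.048],0.02,0]
    - [[-0.11,0.015,-0.066],0.03,0]
    - [[-0.14,0.02,-0.084],0.03,0]
    - [[-0.17,0.025,-0.102],0.04,0]
    - [[-0.2,0.03,-0.12],0.04,0]
    - [[-0.23,0.04,-0.138],0.05,0]
    - [[-0.26,0.045,-0.156],0.05,0]
    - [[-0.29,0.05,-0.174],0.06,0]
    - [[-0.32,0.055,-0.192],0.07,0]
    - [[-0.35,0.06,-0.21],0.07,0]
    - [[-0.38,0.07,-0.228],0.08,0]
    - [[-0.41,0.08,-0.246],0.09,0]
    - [[-0.44,0.085,-0.264],0.09,0]
    - [[-0.465,0.09,-0.278],0.094,0]
    - [[-0.48,0.095,-0.286],0.094,0]
    - [[-0.48,0.095,-0.286],0.094,0]
    - [[-0.48,0.095,-0.286],0.094,0]
  squeeze: 30

```text
clock: 2.0
eef_pos: [540.3, -86.9, 110.1]
eef_rot: [-1.572, -0.001, -2.892]
wrist_force: [-0.8, 0.3, 0.3]
finger_gap: 94.1
```

```bash
python3 - <<'E'
from h import *
go(540,-87,5,-np.pi+.25)
E
```

```text
t 2.0 pos [540.3 -86.9 110.1] rot [-1.5720e+00 -7.0000e-04 -2.8916e+00] gap 94.1 F [-0.8  0.3  0.3]
MOVE [3.000e-04 1.051e-01 1.000e-04] twist -0.0
```

Emit:
play_rows:
  series:
    - [[0,0.012,0],0,0]
    - [[0,0.03,0],0,0]
    - [[0,0.05,0],0,0]
    - [[0,0.068,0],0,0]
    - [[0,0.084,0],0,0]
    - [[0,0.095,0],0,0]
    - [[0,0.102,0],0,0]
    - [[0,0.105,0],0,0]
    - [[0,0.105,0],0,0]
    - [[0,0.105,0],0,0.2]
    - [[0,0.105,0],0,0.36]
    - [[0,0.105,0],0,0.42]
    - [[0,0.105,0],0,0.45]
    - [[0,0.105,0],0,0.47]
    - [[0,0.105,0],0,0.47]
    - [[0,0.105,0],0,0.47]
    - [[0,0.105,0],0,0.47]
    - [[0,0.105,0],0,0.47]
  squeeze: 30

```text
clock: 3.8
eef_pos: [540.3, -86.8, 5.2]
eef_rot: [-1.572, -0.001, -2.892]
wrist_force: [-1.4, 1.1, 1.7]
finger_gap: 49.5
```

```bash
python3 - <<'E'
from h import *
go(540,-87,115,-np.pi+.25)
E
```

```text
t 3.8 pos [540.3 -86.8   5.2] rot [-1.5720e+00 -6.0000e-04 -2.8915e+00] gap 49.5 F [-1.4  1.1  1.7]
MOVE [ 0.0004 -0.1098  0.    ] twist 0.0001
```

Gripped at 49.5 mm. Now I'll lift.

Emit:
play_rows:
  series:
    - [[0,-0.003,0],0,0.47]
    - [[0,-0.01,0],0,0.47]
    - [[0,-0.02,0],0,0.47]
    - [[0,-0.032,0],0,0.47]
    - [[0,-0.045,0],0,0.47]
    - [[0,-0.058,0],0,0.47]
    - [[0,-0.071,0],0,0.47]
    - [[0,-0.084,0],0,0.47]
    - [[0,-0.096,0],0,0.47]
    - [[0,-0.105,0],0,0.47]
    - [[0,-0.11,0],0,0.47]
    - [[0,-0.11,0],0,0.47]
    - [[0,-0.11,0],0,0.47]

```text
clock: 5.1
eef_pos: [540.2, -86.9, 114.7]
eef_rot: [-1.572, -0.001, -2.892]
wrist_force: [0.8, -0.1, -1.4]
finger_gap: 50.1
```

```bash
python3 - <<'E'
from h import *
a=manip.camera('side')[:,:,::-1];b=manip.camera('top')[:,:,::-1]
cv2.imwrite('pics/side1.png',a);cv2.imwrite('pics/top1.png',b)
T=np.array([625,-65.,120]);u=pix('side',T)[0].astype(int);v=pix('top',T)[0].astype(int);print(u,v)
u0=np.clip(u-[80,75],0,None);v0=np.clip(v-[65,40],0,None);print(u0,v0)
c=np.hstack([cv2.resize(m[o[1]:o[1]+150,o[0]:o[0]+100+0],None,fx=4,fy=4,interpolation=cv2.INTER_CUBIC) for m,o in((a,u0),(b,v0))])
cv2.imwrite('pics/crop2.png',c)
# target: relay 526.5,176.3 yaw -.06
yaw=-.065; 
go(526.5-85*np.cos(yaw),176.3-85*np.sin(yaw),115,-np.pi+yaw)
E
```

```text
[305 204] [380 193]
[225 129] [315 153]
t 5.2 pos [540.1 -86.9 114.6] rot [-1.5724e+00 -1.4000e-03 -2.8916e+00] gap 50.4 F [-0.3  0.6 -1.1]
MOVE [ 2.890e-02  1.000e-04 -2.847e-01] twist 0.315
```

View pics/crop2.png

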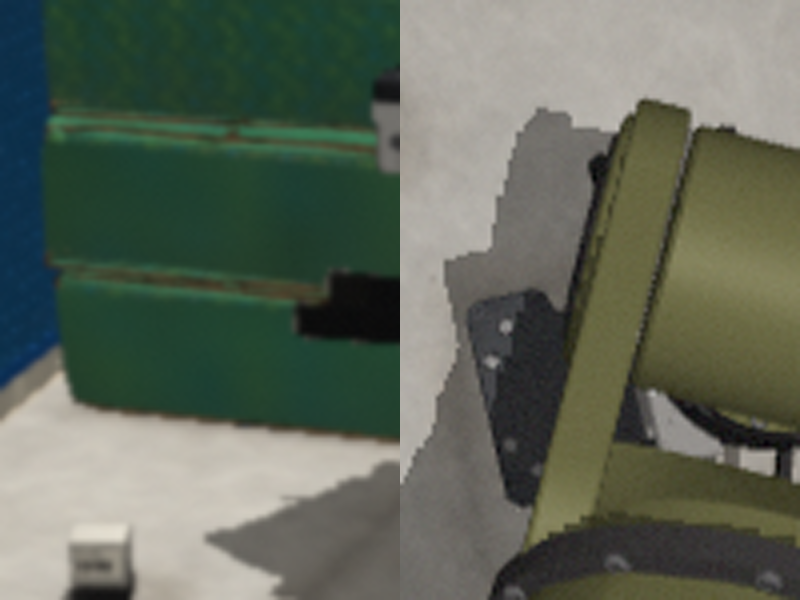

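The side view shows the lifted tongs level, with the near tip at about (299,205)-(299,213). The top view is covered by the arm. I'll carry the tongs to above the socket.

Emit:
play_rows:
  series:
    - [[0.001,0,-0.006],0.01,0.47]
    - [[0.002,0,-0.018],0.02,0.47]
    - [[0.004,0,-0.036],0.04,0.47]
    - [[0.006,0,-0.056],0.06,0.47]
    - [[0.008,0,-0.078],0.085,0.47]
    - [[0.01,0,-0.1],0.11,0.47]
    - [[0.0125,0,-0.122],0.135,0.47]
    - [[0.015,0,-0.144],0.16,0.47]
    - [[0.017,0,-0.166],0.185,0.47]
    - [[0.019,0,-0.188],0.21,0.47]
    - [[0.0215,0,-0.21],0.235,0.47]
    - [[0.0235,0,-0.232],0.26,0.47]
    - [[0.0255,0,-0.252],0.28,0.47]
    - [[0.027,0,-0.268],0.297,0.47]
    - [[0.028,0,-0.279],0.309,0.47]
    - [[0.029,0,-0.285],0.315,0.47]
    - [[0.029,0,-0.285],0.315,0.47]
    - [[0.029,0,-0.285],0.315,0.47]

```text
clock: 7.0
eef_pos: [441.4, 182.0, 115.1]
eef_rot: [-1.572, -0.002, 3.077]
wrist_force: [0.7, -0.1, -1.4]
finger_gap: 50.1
```

```bash
python3 - <<'E'
from h import *
a=manip.camera('side')[:,:,::-1];b=manip.camera('top')[:,:,::-1]
cv2.imwrite('pics/side2.png',a);cv2.imwrite('pics/top2.png',b)
s=manip.read_state();p=s['eef_pos'];yw=s['eef_rot'][2]+np.pi
zu=p[2]-5
c,sn=np.cos(yw),np.sin(yw)
W=lambda x,y,z:[p[0]+c*x-sn*y,p[1]+sn*x+c*y,zu+z]
M=[W(96,s_*26,z) for s_ in(-1,1) for z in(0,16)]
for n in('side','top'): print(n,pix(n,M).round(1).tolist(), pix(n,[[526.5,176.3,56]]))
o=(225,180)
L=cv2.resize(a[o[1]:o[1]+150,o[0]:o[0]+130],None,fx=4,fy=4,interpolation=cv2.INTER_CUBIC)
v=pix('top',W(85,0,8))[0].astype(int)-[32,60];print(v)
Rr=cv2.resize(b[v[1]:v[1]+150,v[0]:v[0]+65],None,fx=4,fy=4,interpolation=cv2.INTER_CUBIC)
cv2.imwrite('pics/crop3.png',np.hstack([L,Rr]))
go(*p,-np.pi-.065)
E
```

```text
side [[277.3, 256.9], [276.9, 247.9], [255.6, 268.2], [255.1, 258.8]] [[273.16119434 294.65652475]]
top [[239.1, 248.6], [237.2, 247.6], [205.5, 245.6], [203.1, 244.5]] [[228.10358751 257.00085451]]
[188 193]
t 7.1 pos [441.6 181.7 115.1] rot [-1.5719e+00 -1.8000e-03  3.0762e+00] gap 49.9 F [-0.4 -0.7 -0.4]
MOVE [0. 0. 0.] twist -0.0004
```

View pics/crop3.png

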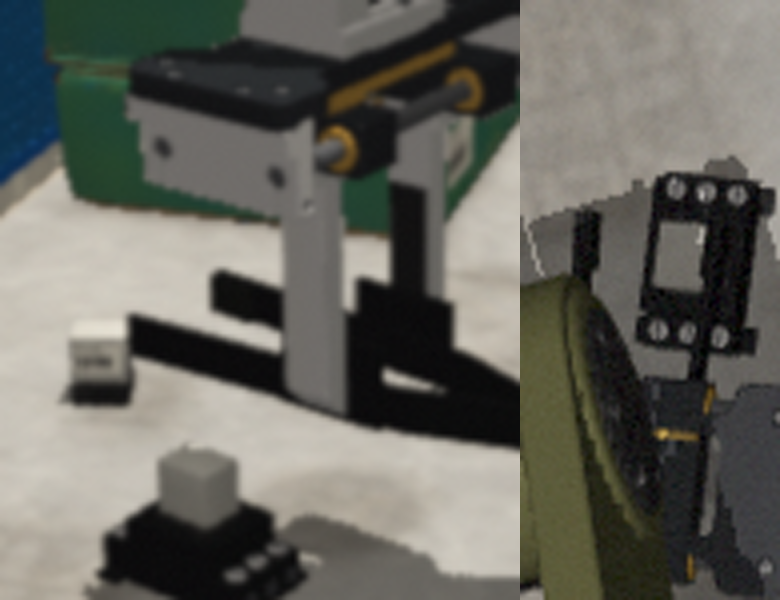

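The side view shows the near tip end at about (258,259) and the far tip end at (278,247), within 2 px of prediction. The tongs are level and aimed over the relay at (275,300). I'll descend with the tips straddling it; clearance is about 10 mm per side.

Emit:
play_rows:
  series:
    - [[0,0.003,0],0,0.47]
    - [[0,0.009,0],0,0.47]
    - [[0,0.017,0],0,0.47]
    - [[0,0.025,0],0,0.47]
    - [[0,0.033,0],0,0.47]
    - [[0,0.041,0],0,0.47]
    - [[0,0.049,0],0,0.47]
    - [[0,0.056,0],0,0.47]
    - [[0,0.062,0],0,0.47]
    - [[0,0.067,0],0,0.47]
    - [[0,0.071,0],0,0.47]
    - [[0,0.074,0],0,0.47]
    - [[0,0.075,0],0,0.47]
    - [[0,0.075,0],0,0.47]

```text
clock: 8.5
eef_pos: [441.5, 181.9, 40.0]
eef_rot: [-1.572, -0.002, 3.076]
wrist_force: [0.5, -0.4, -0.4]
finger_gap: 49.8
```

```bash
python3 - <<'E'
from h import *
a=manip.camera('side')[:,:,::-1];b=manip.camera('top')[:,:,::-1]
cv2.imwrite('pics/side3.png',a);cv2.imwrite('pics/top3.png',b)
s=manip.read_state();p=s['eef_pos'];yw=s['eef_rot'][2]+np.pi
zu=p[2]-5
c,sn=np.cos(yw),np.sin(yw)
W=lambda x,y,z:[p[0]+c*x-sn*y,p[1]+sn*x+c*y,zu+z]
M=[W(x,s_*21,16) for s_ in(-1,1) for x in(74,96)]
for n in('side','top'): print(n,pix(n,M).round(1).tolist(), pix(n,[[526.5,176.3,56]]))
L=cv2.resize(a[275:345,240:310],(490,490),interpolation=cv2.INTER_CUBIC)
Rr=cv2.resize(b[220:290,195:238],(301,490),interpolation=cv2.INTER_CUBIC)
cv2.imwrite('pics/crop4.png',np.clip(np.hstack([L,Rr]).astype(float)*1.5+15,0,255).astype(np.uint8))
go(*p,-np.pi-.065)
E
```

```text
side [[286.9, 294.2], [276.5, 290.5], [270.0, 304.4], [259.5, 300.5]] [[273.16119434 294.65652475]]
top [[240.7, 265.2], [242.1, 251.8], [215.2, 262.9], [216.6, 249.5]] [[228.10358751 257.00085451]]
t 8.6 pos [441.6 181.9  40.2] rot [-1.5720e+00 -1.6000e-03  3.0762e+00] gap 49.5 F [ 0.4  0.  -1.8]
MOVE [0. 0. 0.] twist -0.0004
```

View pics/crop4.png

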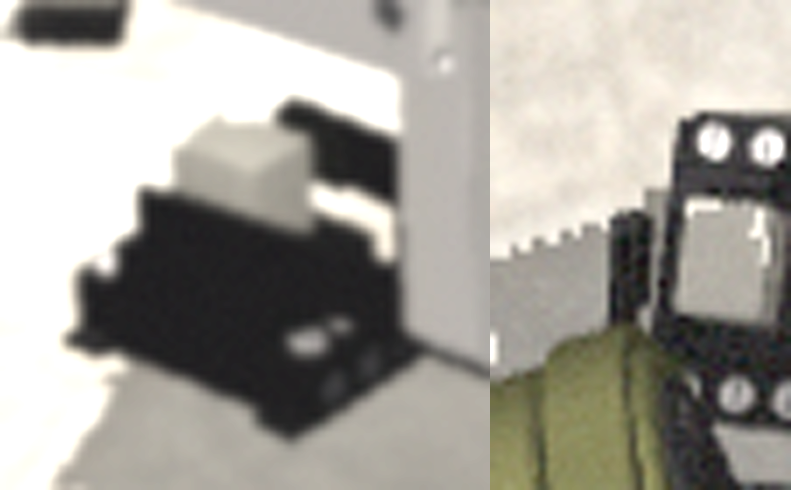

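In the top view the left tip's inner edge is at about (218,252) and the relay's left edge at about (222,250). The side view has the near tip end at (261,302) and the far one at (282,289). Both views say the tongs sit about 2 mm too far toward -y and 1–2 mm short. I'll shift them and then close gradually.

Emit:
play_rows:
  series:
    - [[-0.001,0,-0.001],0,0.47]
    - [[-0.0015,0,-0.002],0,0.47]
    - [[-0.0015,0,-0.002],0,0.47]
    - [[-0.0015,0,-0.002],0,0.49]
    - [[-0.0015,0,-0.002],0,0.51]
    - [[-0.0015,0,-0.002],0,0.53]
    - [[-0.0015,0,-0.002],0,0.545]
    - [[-0.0015,0,-0.002],0,0.56]
    - [[-0.0015,0,-0.002],0,0.575]
    - [[-0.0015,0,-0.002],0,0.59]
    - [[-0.0015,0,-0.002],0,0.61]
    - [[-0.0015,0,-0.002],0,0.65]
    - [[-0.0015,0,-0.002],0,0.7]
    - [[-0.0015,0,-0.002],0,0.8]
    - [[-0.0015,0,-0.002],0,0.8]
    - [[-0.0015,0,-0.002],0,0.8]
    - [[-0.0015,0,-0.002],0,0.8]
    - [[-0.0015,0,-0.002],0,0.8]
  squeeze: 28

```text
clock: 10.4
eef_pos: [443.2, 183.8, 40.2]
eef_rot: [-1.572, -0.002, 3.076]
wrist_force: [0.2, -0.5, -1.9]
finger_gap: 40.0
```

```bash
python3 - <<'E'
from h import *
a=manip.camera('side')[:,:,::-1];b=manip.camera('top')[:,:,::-1]
cv2.imwrite('pics/side4.png',a);cv2.imwrite('pics/top4.png',b)
L=cv2.resize(a[275:345,240:310],(490,490),interpolation=cv2.INTER_CUBIC)
Rr=cv2.resize(b[220:290,195:238],(301,490),interpolation=cv2.INTER_CUBIC)
cv2.imwrite('pics/crop5.png',np.clip(np.hstack([L,Rr]).astype(float)*1.5+15,0,255).astype(np.uint8))
p=manip.read_state()['eef_pos'];go(*p,-np.pi-.065);print(manip.read_state()['moment'])
E
```

```text
t 10.5 pos [443.2 183.8  40.3] rot [-1.5720e+00 -1.6000e-03  3.0763e+00] gap 39.9 F [-1.3 -0.8 -0.1]
MOVE [0. 0. 0.] twist -0.0003
[-0.06372603 -0.00413672 -0.00947733]
```

View pics/crop5.png

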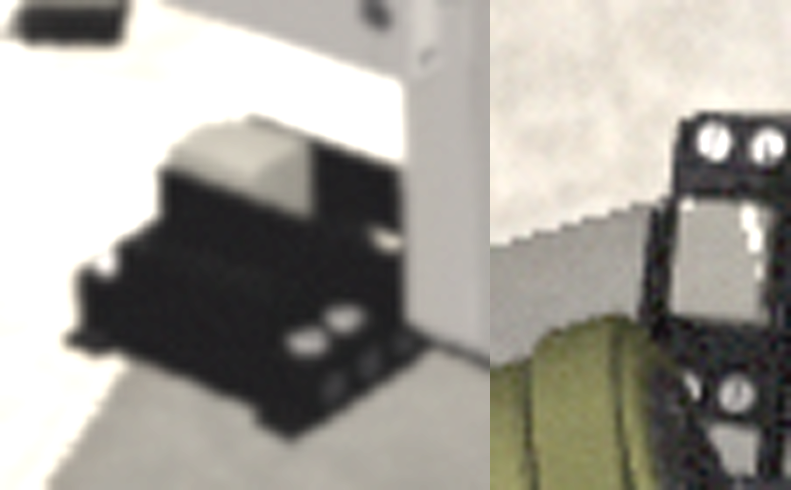

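The gripper gap is 39.9 mm, which matches tips closed on 22 mm. The relay top at about (274,297) in the side view has the pads tight on both sides, and side forces are low. I'll lift straight up.

Emit:
play_rows:
  series:
    - [[0,-0.002,0],0,0.8]
    - [[0,-0.005,0],0,0.8]
    - [[0,-0.009,0],0,0.8]
    - [[0,-0.014,0],0,0.8]
    - [[0,-0.02,0],0,0.8]
    - [[0,-0.027,0],0,0.8]
    - [[0,-0.035,0],0,0.8]
    - [[0,-0.044,0],0,0.8]
    - [[0,-0.053,0],0,0.8]
    - [[0,-0.062,0],0,0.8]
    - [[0,-0.071,0],0,0.8]
    - [[0,-0.08,0],0,0.8]
    - [[0,-0.089,0],0,0.8]
    - [[0,-0.098,0],0,0.8]
    - [[0,-0.106,0],0,0.8]
    - [[0,-0.112,0],0,0.8]
    - [[0,-0.117,0],0,0.8]
    - [[0,-0.12,0],0,0.8]
    - [[0,-0.12,0],0,0.8]
    - [[0,-0.12,0],0,0.8]

```text
clock: 12.5
eef_pos: [443.3, 183.6, 160.0]
eef_rot: [-1.572, -0.002, 3.076]
wrist_force: [-0.0, 0.3, -0.8]
finger_gap: 40.0
```

```bash
python3 - <<'E'
from h import *
a=manip.camera('side')[:,:,::-1];b=manip.camera('top')[:,:,::-1]
cv2.imwrite('pics/side5.png',a);cv2.imwrite('pics/top5.png',b)
print(pix('side',[[526.5,178,140],[526.5,178,176]]))
L=cv2.resize(a[205:345,220:320],(400,560),interpolation=cv2.INTER_CUBIC)
Rr=cv2.resize(b[150:290,180:280],(400,560),interpolation=cv2.INTER_CUBIC)
cv2.imwrite('pics/crop6.png',np.clip(np.hstack([L,Rr]).astype(float)*1.4+15,0,255).astype(np.uint8))
p=manip.read_state()['eef_pos'];go(*p,-np.pi-.065)
E
```

```text
[[270.45402482 247.07181563]
 [269.51755021 225.37844776]]
t 12.6 pos [443.2 183.6 159.9] rot [-1.5717e+00 -2.1000e-03  3.0762e+00] gap 40.0 F [ 0.3  0.1 -1.6]
MOVE [0. 0. 0.] twist -0.0004
```

View pics/crop6.png

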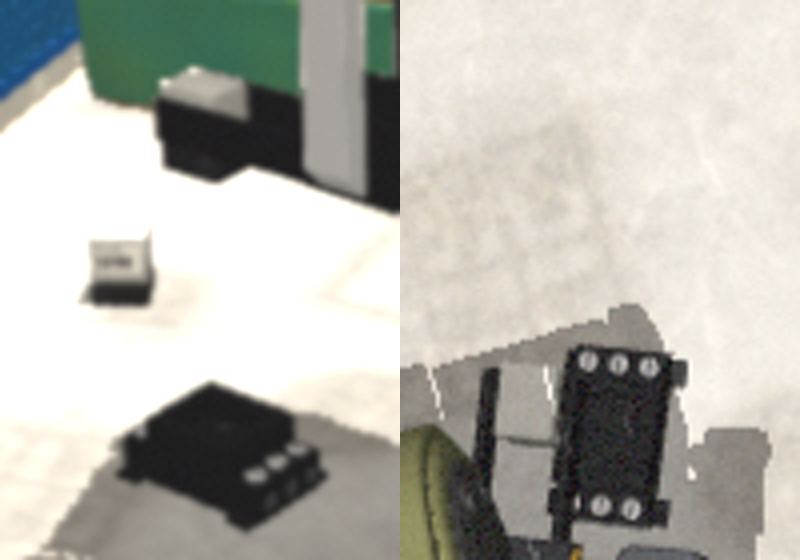

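The socket pocket is empty. The relay hangs upright in the pads in the side view: top at about (271,224), foot bottom at about (274,250), so its underside is near z = 140 mm. I'll hold briefly to check that it isn't slipping and that the bystanders haven't moved.

Emit:
play_rows:
  series:
    - [[0,0,0],0,0.8]
    - [[0,0,0],0,0.8]
    - [[0,0,0],0,0.8]
    - [[0,0,0],0,0.8]
    - [[0,0,0],0,0.8]
    - [[0,0,0],0,0.8]
    - [[0,0,0],0,0.8]
    - [[0,0,0],0,0.8]

```text
clock: 13.4
eef_pos: [443.3, 183.6, 160.0]
eef_rot: [-1.572, -0.002, 3.076]
wrist_force: [-0.4, 0.2, -1.0]
finger_gap: 40.0
```

```bash
python3 - <<'E'
from h import *
a=manip.camera('side')[:,:,::-1];b=manip.camera('top')[:,:,::-1]
d=lambda m,f,y,x,n:round(float(np.abs(m[y:y+n,x:x+n].astype(int)-cv2.imread('pics/'+f)[y:y+n,x:x+n]).mean()),2)
r=[d(a,'side5.png',215,255,40),d(b,'top0.png',165,287,28),d(b,'top0.png',232,465,36)]
print('relay-in-tongs vs before, spare, terminal diffs',r)
s=manip.read_state();print(s['clock'],s['eef_pos'].round(1),s['finger_gap'],s['wrist_force'].round(1))
if max(r)<4: print(manip.sign_off())
E
```

```text
relay-in-tongs vs before, spare, terminal diffs [1.34, 8.8, 9.07]
13.5 [443.2 183.6 159.9] 39.98054114640064 [-0.7 -0.7 -0.8]
```

The relay is steady, but the spare and terminal patches differ from the first picture, possibly from lighting or shadow. I'll look before handing in.

```bash
python3 - <<'E'
from h import *
a=cv2.imread('pics/top0.png');b=cv2.imread('pics/top5.png')
for y,x,n in((160,282,40),(230,462,42)):
    p,q=[cv2.cvtColor(m[y:y+n,x:x+n],cv2.COLOR_BGR2GRAY).astype(np.float32) for m in(a,b)]
    print(cv2.phaseCorrelate(p,q),p.mean(),q.mean(),np.corrcoef(p.ravel(),q.ravel())[0,1])
c=np.vstack([np.hstack([cv2.resize(m[y:y+40,x:x+42],(400,300)) for m in(a,b)]) for y,x in((160,282),(230,462))])
cv2.imwrite('pics/crop7.png',c)
E
```

```text
((-0.010496713666139357, 0.08822330764762398), 1.0382117819786072) 139.00812 147.94438 0.9958086516195206
((0.4941941659656912, 0.5391073733556979), 1.0041731384654105) 145.31577 154.38435 0.9965480524080512
```

View pics/crop7.png

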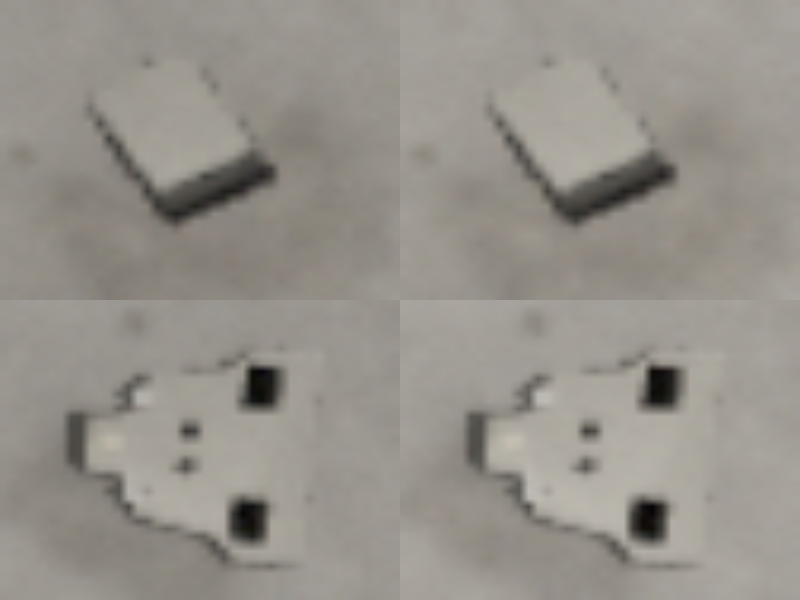

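The spare and the terminal are in the same places at the same pixels, and correlation is above 0.995. The picture is just about 9 grey levels brighter overall. Handing in.

```bash
python3 -c "
from cell import manip
print(manip.sign_off()); s=manip.read_state(); print(s['clock'],s['eef_pos'],s['finger_gap'])"
```

```text
the job is handed in; nothing more can be done
None
the job is handed in; nothing more can be done
```

I picked up the tongs, closed their tips on the relay with a 28 N grip, and drew it straight up 120 mm out of the socket. I handed the job in at about 13.5 s with the relay still held up.

- **Hold:** the gripper opening stayed at 40.0 mm, which matches the tips closed on 22 mm. The relay did not slip over a 0.8 s hold. Wrist force readings were all under 3 N.
- **Relay:** the side view shows it upright, with its underside at about 140 mm by calculation and consistent with the picture. The socket is empty.
- **One check failed at first:** my brightness comparison of the spare relay and terminal block exceeded its limit. A closer look showed the picture was only brighter overall. The spare showed no shift (0.1 px). The terminal's match gave a 0.5 px shift, under 1 mm, which I could not see in the crops.
- **Camera disagreement:** the two cameras differed by 2 to 3 mm on positions. I moved the tongs about 2 mm sideways and 1.5 mm forward before closing them.

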